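# Make up the tea tray and the water tray

### The arm

A 6-joint arm with a two-finger parallel gripper is mounted at the origin on the work surface. World frame = base frame: x ahead of the robot, y to its left, z up, the work surface at z = 0. Lengths are in m, angles in rad, forces in N, time in s.
With the tool pointing down it reaches from about 0.35 to 0.85 m from the base axis. Payload 8.1 kg.
Tool frame: the origin (TCP) lies on the centre line of the jaws, within the pads' length; the fingertips stand env.tip_reach ahead of it and the grasp point (between the pads) lies 11 mm behind it (env.tip_reach is the distance from the TCP to the fingertips, in m); z points along the fingers, y is the line along which they close (so a half turn about z gives the same grasp; the last joint's range is limited). The gripper opens to 93 mm and grips with 3 to 60 N. Pads are 15 mm wide; open, the fingers measure 128 mm over their backs; the gripper's body (75 mm by 188 mm) begins 65 mm behind the grasp point.
Start: joints at [1.054, 0.13, 1.488, -0, 1.523, -0.085], TCP at [0.251, 0.545, 0.227] pointing down, gripper open.
Joint ranges: [-2.96, 2.96], [-0.89, 2.26], [0.02, 2.5], [-1.34, 4.48], [0, 2.73], [-2.66, 2.66]. Speed limits (rad/s): [2.39, 2.39, 2.79, 3.14, 3.14, 3.14].

### API

Orientations are given as [roll, pitch, yaw] about the fixed x, y, z axes, in that order (R = Rz(yaw) Ry(pitch) Rx(roll)).
In Python, from bench import env, viewer gives the robot as it stands.
- The arm moves only by the tool send_rows, never from a script. Its argument "motion" is a list of rows, each an object of numbers: "dx", "dy", "dz": the shift along the world's x, y, z in units of 30 mm (1.0 is 30 mm); "spin": the turn about the world's z in degrees. A call has 1 to 8 rows; each row is the pose to reach, as a shift and turn from the pose commanded when the call began; what a row does not reach only later rows make up. A row lasts 1/12 s, in which the tool goes at most 41.7 mm and 7.16 degrees, less where a joint would pass 70% of its speed; a pose out of reach is approached as far as the arm can. A call with a gripper value outside its range is refused whole. "jaw" is the closure, from 0 (fully open) to 1 (shut), set as the call begins (left out, the last holds). The fingers move at their own pace and stop on an object; "squeeze" is the grip in N (left out, the last holds). Time passes only in rows, so rows that repeat a pose let the fingers close. It gives the time, the measured TCP pose, the force, the opening and the grip force at its end, in the units of the state.
- env.state(): the state, without advancing time (a new reading comes with each control period).
- viewer.capture(name): name is "scene" or "side" or "wrist"; returns a dict with "frame" (400x640x3 uint8, blue, green, red), "intrinsics" (3x3 intrinsics, pixels), "R" (3x3) and "t" (3): a world point X has camera coordinates R X + t. Camera axes: x right, y down, z forward; pixel columns grow to the right and rows downward; lengths in m; the calibration is good to about 2 mm. A picture is of the moment at which its call begins. There is no depth.
- env.finish_job(): hands the job in; it is judged then, once.
The state is a dict: "clock": time; "joints": joint angles; "joint_vel": joint speeds; "joint_efforts": joint torques, N m; "eef_pos": TCP position; "tcp_rot": TCP orientation; "contact_force": force on the tool from outside, world axes, zero at the start; "torque": the same for the moment, N m; "grip_width": finger opening in m; "grip_force": force on a finger pad.
Only numpy, scipy, OpenCV 4.12 (cv2) and the standard library are available. Lean on these libraries where they do the work, as an engineer would, in place of code of your own. Each camera call takes 0.05 s, during which the arm holds its last target. There are 200 camera calls.

### The job

Make up the two guest trays from the stock on the board: the steel tea tin, the sugar pot and the honey jar go on the wooden three-well tray, and the green glass stopper and the blue cup on the red two-well tray, one thing to a well, each in the middle of its well, standing the way up it stood. Leave the copper tin and the bowl where they are, and knock nothing over.

Things in the scene. Friction and masses are not known exactly. Their poses are not given: they have to be found in the camera images.
- steel_tin_mid (a point): Stainless tea tin with a screw-top lid, all bare silvery steel: an upright cylinder 55 mm across and 70 mm high, foot 54 mm across. The point is on its axis, half-way up; z is up along the axis.
- sugar_pot_mid (a point): Sugar pot of white ceramic with a small black ball knob on its closed lid: round, 58 mm across at its upright sides (12 to 42 mm above its foot), 70 mm high with the knob, foot 50 mm across. The point is on its axis, half-way up; z is up along the axis.
- honey_jar_mid (a point): Honey jar of amber glass with a yellow screw cap: upright cylinder 54 mm across, 66 mm high. The point is on its axis, half-way up; z is up along the axis.
- stopper_mid (a point): Carafe stopper of green glass standing on its broad round head, narrow plug upward: the head is 52 mm across with upright sides from 4 to 34 mm above the board, the plug about 26 mm across, 62 mm high in all. The point is on its axis, half-way up; z is up along the axis.
- cup_mid (a point): Empty handle-less cup of blue ceramic, open at the top: 52 mm across at the foot, 58 mm at the rim, 66 mm high, wall 4 mm. The point is on its axis, half-way up; z is up along the axis.
- tea_tray: Tea tray, brown wood, fixed: three square wells with brown cork floors in a row along its own x axis, centred at x = -83, 0 and +83 mm, y = 0. Each well is 78 mm square inside, walls 5 mm thick and 15 mm high above the board; the tray's floor is 5 mm thick. In all 254 mm (x) by 88 mm (y). Origin at the centre of its underside, z up; it lies at any small yaw, at the left or the right of the stock.
- water_tray: Water tray, painted red, fixed: two square wells with white floors in a row along its own x axis, centred at x = -41.5 and +41.5 mm, y = 0. Each well is 78 mm square inside, walls 5 mm thick and 15 mm high above the board; floor 5 mm thick. In all 171 mm (x) by 88 mm (y). Origin at the centre of its underside, z up; it lies on the side where the tea tray is not.
- copper_tin_mid (a point): Copper-coloured (orange-brown) tea tin, otherwise the same as the steel one (55 mm across, 70 mm high); stands loose among the stock and is not wanted. The point is on its axis, half-way up; z is up along the axis.
- bowl: Empty white ceramic bowl, 120 mm across, 50 mm high, loose, beyond the stock; not wanted. Origin at the centre of its underside.

How it is judged:
At the end, for the whole second after the job is handed in: The five things each stand in a well of their own of the right tray: within 15 mm of the well centre along each tray axis, on its floor (height within 4 mm), upright within 0.1 rad, at rest. Copper tin and bowl are within 15 mm of where they stood ((x of steel_tin_mid in the frame of tea_tray between -0.098 and -0.068 m or x of steel_tin_mid in the frame of tea_tray between -0.015 and 0.015 m or x of steel_tin_mid in the frame of tea_tray between 0.068 and 0.098 m) and y of steel_tin_mid in the frame of tea_tray between -0.015 and 0.015 m and z of steel_tin_mid in the frame of tea_tray between 0.036 and 0.044 m and angle between each of steel_tin_mid, sugar_pot_mid, honey_jar_mid, stopper_mid, cup_mid's own z axis and vertical below 0.1 rad and linear speed of each of steel_tin, sugar_pot, honey_jar, stopper, cup below 0.02 m/s and (x of sugar_pot_mid in the frame of tea_tray between -0.098 and -0.068 m or x of sugar_pot_mid in the frame of tea_tray between -0.015 and 0.015 m or x of sugar_pot_mid in the frame of tea_tray between 0.068 and 0.098 m) and y of sugar_pot_mid in the frame of tea_tray between -0.015 and 0.015 m and z of sugar_pot_mid in the frame of tea_tray between 0.036 and 0.044 m and (x of honey_jar_mid in the frame of tea_tray between -0.098 and -0.068 m or x of honey_jar_mid in the frame of tea_tray between -0.015 and 0.015 m or x of honey_jar_mid in the frame of tea_tray between 0.068 and 0.098 m) and y of honey_jar_mid in the frame of tea_tray between -0.015 and 0.015 m and z of honey_jar_mid in the frame of tea_tray between 0.034 and 0.042 m and (x of stopper_mid in the frame of water_tray between -0.0565 and -0.0265 m or x of stopper_mid in the frame of water_tray between 0.0265 and 0.0565 m) and y of stopper_mid in the frame of water_tray between -0.015 and 0.015 m and z of stopper_mid in the frame of water_tray between 0.032 and 0.04 m and (x of cup_mid in the frame of water_tray between -0.0565 and -0.0265 m or x of cup_mid in the frame of water_tray between 0.0265 and 0.0565 m) and y of cup_mid in the frame of water_tray between -0.015 and 0.015 m and z of cup_mid in the frame of water_tray between 0.034 and 0.042 m and distance of each of copper_tin_mid, bowl from where it was at the start of the episode below 0.015 m); the robot touches nothing.
It fails at once if the copper tin or the bowl is displaced by more than 15 mm (distance of any of copper_tin_mid, bowl from where it was at the start of the episode above 0.015 m).
It fails at once if one of the things is knocked over (tilted more than 0.7 rad) (angle between any of copper_tin_mid, steel_tin_mid, sugar_pot_mid, honey_jar_mid, stopper_mid, cup_mid, bowl's own z axis and vertical above 0.7 rad).
It also fails if it takes over 128 s, if anything falls off the work surface, if the arm or the gripper's body presses on something with over 40 N, if the wrist force passes 120 N, or if a joint passes its speed limit or range.

## Working session

There is one attempt and no reset: what is moved stays moved. The work goes in short steps, Python scripts to look and compute and a tool call to move; the robot and the scene stay as the last step left them, time stands still between calls to the robot, and variables do not carry over. Pictures are saved under pics/ and viewed, at most 14 in all, crops included, and the job is handed in when it is done.

Besides the shell and the picture viewer there is one more tool, called after "Request:" as name([rows], argument=value, ...), one row to a line, values as JSON. send_rows: Moves the arm, as the interface text tells. Its arguments: {"type":"object","properties":{"motion":{"type":"array"},"jaw":{"type":"number"},"squeeze":{"type":"number"}},"required":["motion"]}

```bash
mkdir -p pics; ls; python3 - <<'E'
from bench import env, viewer
import cv2,numpy as np
for n in ["scene","side"]:
    c=viewer.capture(n); cv2.imwrite(f"pics/{n}0.png",c["frame"]); np.savez(f"{n}0.npz",**c)
    print(n,c["intrinsics"].tolist(),(-c["R"].T@c["t"]).round(3),c["R"].round(3).tolist())
print(env.state(), env.tip_reach)
E
```

```text
pics
scene [[388.2598712420333, 0.0, 316.45796752686914], [0.0, 388.2598712420333, 195.72336530042858], [0.0, 0.0, 1.0]] [1.145 0.335 0.484] [[-0.56, 0.828, 0.005], [0.474, 0.325, -0.818], [-0.679, -0.456, -0.575]]
side [[471.21169966285345, 0.0, 321.7731303501855], [0.0, 471.21169966285345, 208.34388449839864], [0.0, 0.0, 1.0]] [ 0.189 -0.448  0.747] [[0.732, -0.681, 0.017], [-0.5, -0.553, -0.666], [0.464, 0.479, -0.745]]
{'clock': 0.1, 'joints': array([ 1.05361318e+00,  1.31081370e-01,  1.48915792e+00, -1.46891106e-05,
        1.52299002e+00, -8.54151292e-02]), 'joint_vel': array([-0.00097236, -0.00173377, -0.00239429,  0.00019886, -0.00097839,
        0.0005514 ]), 'joint_efforts': array([ 1.32091962e-03, -5.61336493e+01, -4.93099344e+01,  7.69679574e-02,
        2.89306050e-02, -3.60443869e-05]), 'eef_pos': array([0.25083515, 0.54451057, 0.22570172]), 'tcp_rot': array([-3.13996071e+00, -1.25007656e-04,  2.70982525e+00]), 'contact_force': array([-0.05506265, -0.15587123, -1.01932201]), 'torque': array([ 0.00364942,  0.03549831, -0.01316595]), 'grip_force': 0.0, 'grip_width': 0.09278411596215176} 0.008
```

View pics/scene0.png

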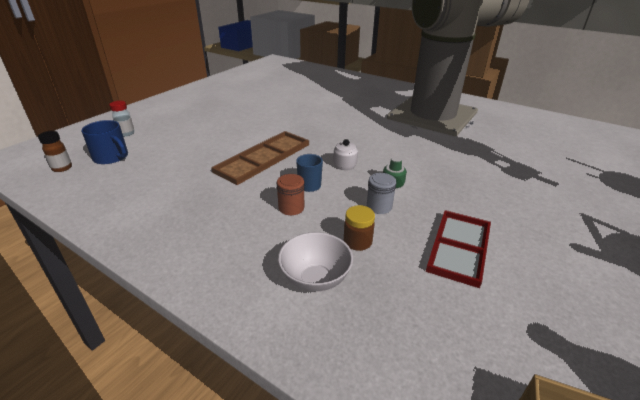

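View pics/side0.png

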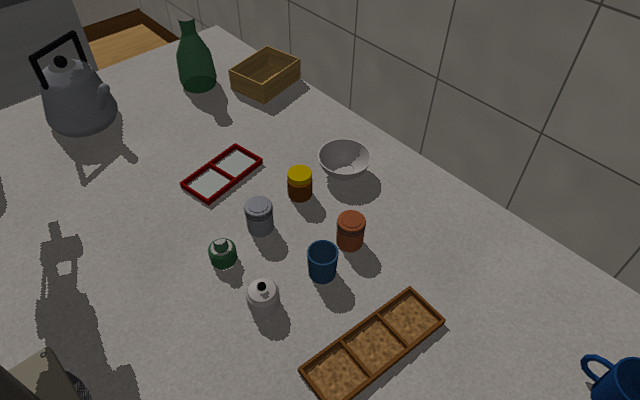

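```bash
cat > h.py <<'E'
import cv2,numpy as np
def load(n): return dict(np.load(n))
def ray(c,u,v):
    d=np.linalg.inv(c["intrinsics"])@np.array([u,v,1.0]); return -c["R"].T@c["t"], c["R"].T@d
def plane(c,u,v,z):
    o,d=ray(c,u,v); return o+d*(z-o[2])/d[2]
def azi(c,mask):
    v,u=np.nonzero(mask); d=np.linalg.inv(c["intrinsics"])@np.array([u,v,np.ones(len(u))])
    w=c["R"].T@d; a=np.unwrap(np.arctan2(w[1],w[0])); return np.percentile(a,.5),np.percentile(a,99.5)
def proj(c,X):
    p=c["intrinsics"]@(c["R"]@np.asarray(X)+c["t"]); return p[:2]/p[2]
E
cat > seg.py <<'E'
from h import *
W={"scene":dict(steel=(364,172,400,216),sugar=(330,136,361,172),honey=(341,205,378,251),stopper=(381,155,410,189),cup=(294,152,326,192),copper=(274,173,308,216)),
"side":dict(steel=(241,193,277,239),sugar=(243,275,284,318),honey=(284,162,316,205),stopper=(204,234,241,272),cup=(302,238,342,286),copper=(332,207,369,254))}
L={}
for n in W:
    c=load(n+"0.npz"); im=c["frame"]; ov=im.copy()
    for k,(a,b,x,y) in W[n].items():
        m=np.full(im.shape[:2],cv2.GC_BGD,np.uint8); m[b:y,a:x]=cv2.GC_PR_FGD
        cx,cy=(a+x)//2,(b+y)//2; cv2.ellipse(m,(cx,cy),((x-a)//4,(y-b)//4),0,0,360,int(cv2.GC_FGD),-1)
        R=slice(b-12,y+12),slice(a-12,x+12)
        sub=m[R].copy(); cv2.grabCut(np.ascontiguousarray(im[R]),sub,None,np.zeros((1,65)),np.zeros((1,65)),6,cv2.GC_INIT_WITH_MASK)
        g=np.zeros(im.shape[:2],np.uint8); g[R]=((sub&1)*255)
        g=cv2.morphologyEx(g,cv2.MORPH_OPEN,np.ones((3,3)))
        cs,_=cv2.findContours(g,0,2); cs=[max(cs,key=cv2.contourArea)]; g[:]=0; cv2.drawContours(g,cs,-1,255,-1)
        ov[g>0]=ov[g>0]//2+np.array([127,0,127],np.uint8)
        L[n,k]=azi(c,g),-c["R"].T@c["t"]
    x0,y0,w,h=(200,120,300,180) if n=="scene" else (170,130,285,270)
    s=2.6 if n=="scene" else 2.2
    for t,q in (("z",im),("o",ov)): cv2.imwrite(f"pics/{n}_{t}.png",cv2.resize(q[y0:y0+h,x0:x0+w],None,fx=s,fy=s,interpolation=cv2.INTER_CUBIC))
for k in W["side"]:
    A=[];B=[];e=[]
    for n in W:
        (lo,hi),o=L[n,k]; m=(lo+hi)/2; nn=np.array([-np.sin(m),np.cos(m)]); A.append(nn);B.append(nn@o[:2]);e.append((o,hi-lo))
    p=np.linalg.solve(A,B); print(k,p.round(4),"diam",[round(2*np.hypot(*(p-o[:2]))*np.sin(w/2),4) for o,w in e])
E
python3 seg.py
```

```text
steel [0.5246 0.0771] diam [np.float64(0.0536), np.float64(0.0535)]
sugar [ 0.4118 -0.0796] diam [np.float64(0.0635), np.float64(0.044)]
honey [0.6432 0.0921] diam [np.float64(0.0537), np.float64(0.0511)]
stopper [0.424  0.0627] diam [np.float64(0.0508), np.float64(0.0502)]
cup [ 0.5341 -0.0958] diam [np.float64(0.0541), np.float64(0.053)]
copper [ 0.5917 -0.1057] diam [np.float64(0.0587), np.float64(0.0476)]
```

View pics/scene_o.png

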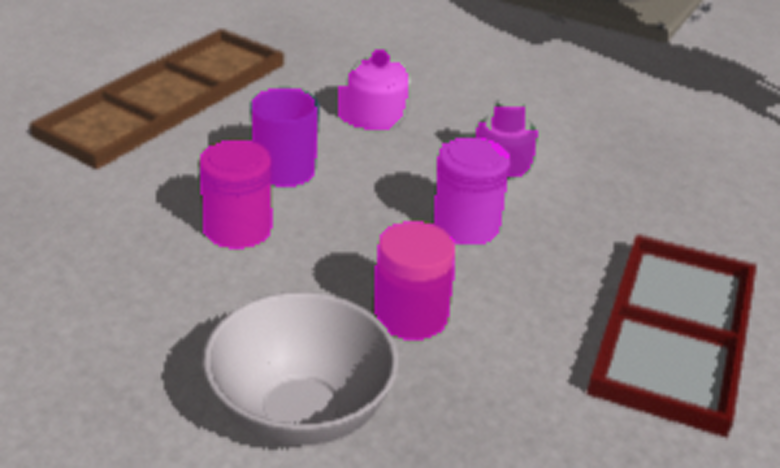

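View pics/side_o.png

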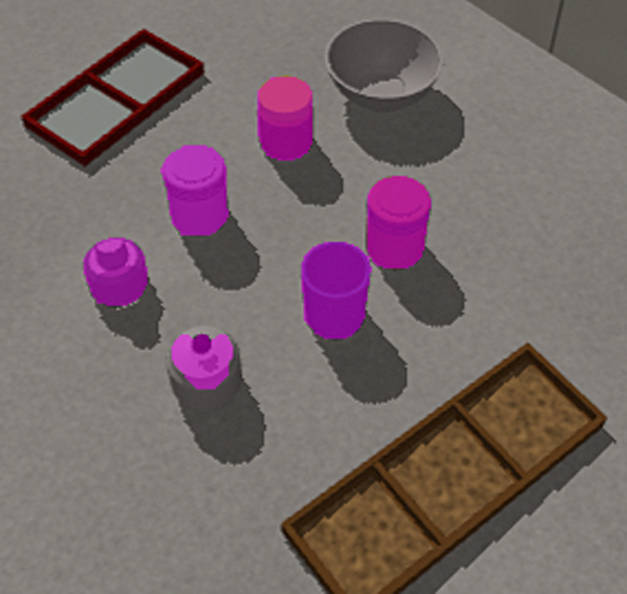

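```bash
python3 - <<'E'
from h import *
S=load("scene0.npz");D=load("side0.npz")
s=lambda x,y,z:plane(S,200+x/2.6-.3,120+y/2.6-.3,z)[:2].round(4)
d=lambda x,y,z:plane(D,170+x/2.2-.3,130+y/2.2-.3,z)[:2].round(4)
print("copper",s(236,163,.07),d(399,196,.07));print("steel",s(473,157,.07),d(195,165,.07))
print("sugar knob",s(381,57,.066),d(202,342,.066))
print("cup rim",s(285,105,.066),d(336,268,.066));print("honey",s(415,250,.066),d(286,96,.066)); print("stopper",s(510,104,.062),d(113,243,.062))
print("bowl",s(301,350,.05),d(383,60,.05))
Rs=[s(*p,.015) for p in [(638,237),(755,264),(728,433),(590,393)]]
Rd=[d(*p,.015) for p in [(23,118),(145,31),(204,67),(82,160)]]
Ts=[s(*p,.015) for p in [(31,127),(223,30),(284,53),(95,160)]]
Td=[d(*p,.015) for p in [(282,526),(528,346),(606,417)]]
for n,x in zip("Rs Rd Ts Td".split(),(Rs,Rd,Ts,Td)): print(n,[list(map(float,i)) for i in x],np.mean(x,0).round(4),[round(float(np.hypot(*(x[i]-x[i-1]))),3) for i in range(len(x))])
E
```

```text
copper [ 0.6475 -0.0603] [ 0.6334 -0.0699]
steel [0.5392 0.0825] [0.5257 0.0759]
sugar knob [ 0.4299 -0.0624] [ 0.4189 -0.0698]
cup rim [ 0.5496 -0.0839] [ 0.543  -0.0874]
honey [0.6598 0.0994] [0.6453 0.0913]
stopper [0.4354 0.0665] [0.4253 0.0583]
bowl [0.7685 0.081 ] [0.7621 0.0781]
Rs [[0.4894, 0.204], [0.4726, 0.2868], [0.6513, 0.3154], [0.6669, 0.2337]] [0.57 0.26] [0.18, 0.084, 0.181, 0.083]
Rd [[0.4659, 0.2816], [0.6329, 0.3084], [0.6446, 0.2212], [0.4773, 0.1956]] [0.5552 0.2517] [0.087, 0.169, 0.088, 0.169]
Ts [[0.6382, -0.2996], [0.384, -0.28], [0.3909, -0.1964], [0.6456, -0.2146]] [ 0.5147 -0.2476] [0.085, 0.255, 0.084, 0.255]
Td [[0.3821, -0.2038], [0.6325, -0.2257], [0.6276, -0.3094]] [ 0.5474 -0.2463] [0.267, 0.251, 0.084]
```

Request:
send_rows([
  {"dx": 3.8,"dy": -9.1,"dz": 4.1,"spin": 25},
  {"dx": 3.8,"dy": -9.1,"dz": 4.1,"spin": 25},
  {"dx": 3.8,"dy": -9.1,"dz": 4.1,"spin": 25},
  {"dx": 3.8,"dy": -9.1,"dz": 4.1,"spin": 25},
  {"dx": 3.8,"dy": -9.1,"dz": 4.1,"spin": 25},
  {"dx": 3.8,"dy": -9.1,"dz": 4.1,"spin": 25},
  {"dx": 3.8,"dy": -9.1,"dz": 4.1,"spin": 25},
  {"dx": 3.8,"dy": -9.1,"dz": 4.1,"spin": 25},
], jaw=0, squeeze=15)

```text
clock: 0.77
eef_pos: [0.3658, 0.2694, 0.351]
tcp_rot: [-3.142, 0.001, -3.138]
contact_force: [0.4, 0.1, 0.4]
grip_width: 0.0931
grip_force: 0.0
```

Request:
send_rows([
  {"dx": 3.8,"dy": -9},
  {"dx": 3.8,"dy": -9},
  {"dx": 3.8,"dy": -9},
  {"dx": 3.8,"dy": -9},
  {"dx": 3.8,"dy": -9},
  {"dx": 3.8,"dy": -9},
  {"dx": 3.8,"dy": -9},
  {"dx": 3.8,"dy": -9},
])

```text
schema error: expected keys dx, dy, dz, spin
```

```bash
python3 - <<'E'
from bench import env, viewer
import cv2,numpy as np
c=viewer.capture("wrist"); cv2.imwrite("pics/w1.png",c["frame"]); np.savez("w1.npz",**c)
s=env.state(); print(s["clock"],s["joints"],s["eef_pos"],s["tcp_rot"],(-c["R"].T@c["t"]))
E
```

```text
0.8167 [ 0.51711213 -0.28647447  1.65539781 -0.00300687  1.7686913  -1.05574359] [0.36785409 0.26685922 0.35331544] [-3.14098893  0.00491375 -3.14012881] [0.29867145 0.2690776  0.50905047]
```

View pics/w1.png

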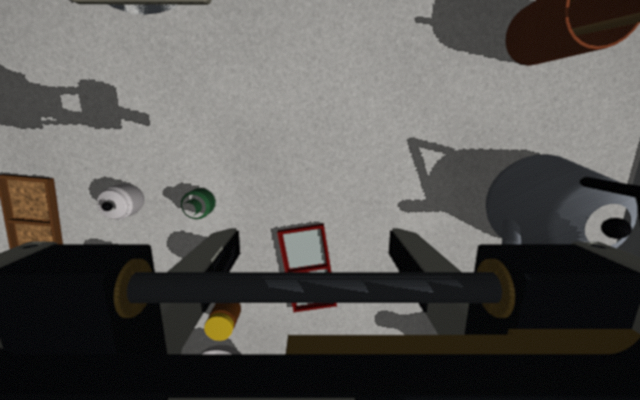

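```bash
python3 - <<'E'
from h import *
c=load("w1.npz"); print(c["intrinsics"][0,0])
for n,u,v,z in [("knob",108,205,.066),("plug",191,203,.062),("redA",273,230,.015),("redB",324,223,.015),("tea",55,176,.015)]: print(n,plane(c,u,v,z).round(4))
for n,X in dict(stop=(.425,.058,.062),sugar=(.419,-.07,.066)).items(): print(n,proj(c,X))
E
```

```text
284.61941155220586
knob [ 0.4175 -0.0613  0.066 ]
plug [0.4147 0.0708 0.062 ]
redA [0.4775 0.1952 0.015 ]
redB [0.4636 0.2887 0.015 ]
tea [ 0.3791 -0.1828  0.015 ]
stop [183.80291739 209.10438447]
sugar [102.7326129  205.87993193]
```

Request:
send_rows([
  {"dx": 8.5,"dy": -9,"dz": 0,"spin": 0},
  {"dx": 8.5,"dy": -9,"dz": 0,"spin": 0},
  {"dx": 8.5,"dy": -9,"dz": 0,"spin": 0},
  {"dx": 8.5,"dy": -9,"dz": 0,"spin": 0},
  {"dx": 8.5,"dy": -9,"dz": 0,"spin": 0},
  {"dx": 8.5,"dy": -9,"dz": 0,"spin": 0},
  {"dx": 8.5,"dy": -9,"dz": 0,"spin": 0},
  {"dx": 8.5,"dy": -9,"dz": 0,"spin": 0},
])

```text
clock: 1.48
eef_pos: [0.5949, 0.0278, 0.349]
tcp_rot: [3.141, -0.001, -3.137]
contact_force: [1.0, 0.3, 0.5]
grip_width: 0.0928
grip_force: 0.0
```

Request:
send_rows([
  {"dx": 0,"dy": 0,"dz": 0,"spin": 0},
  {"dx": 0,"dy": 0,"dz": 0,"spin": 0},
  {"dx": 0,"dy": 0,"dz": 0,"spin": 0},
  {"dx": 0,"dy": 0,"dz": 0,"spin": 0},
  {"dx": 0,"dy": 0,"dz": 0,"spin": 0},
])

```text
clock: 1.9
eef_pos: [0.5934, 0.0309, 0.3504]
tcp_rot: [3.141, 0.001, -3.135]
contact_force: [-0.7, 0.5, 1.0]
grip_width: 0.0931
grip_force: 0.0
```

```bash
python3 - <<'E'
from bench import env, viewer
import cv2,numpy as np
c=viewer.capture("wrist"); cv2.imwrite("pics/w2.png",c["frame"]); np.savez("w2.npz",**c)
s=env.state(); print(s["clock"],s["joints"],s["eef_pos"],s["tcp_rot"],(-c["R"].T@c["t"]))
E
```

```text
1.95 [-3.44109298e-02  9.71935349e-02  1.30073117e+00  1.64570072e-04
  1.74237991e+00 -1.61147258e+00] [0.59345405 0.0308609  0.35051084] [ 3.14148305e+00  1.29356564e-03 -3.13529919e+00] [0.52632996 0.03035515 0.50846802]
```

View pics/w2.png

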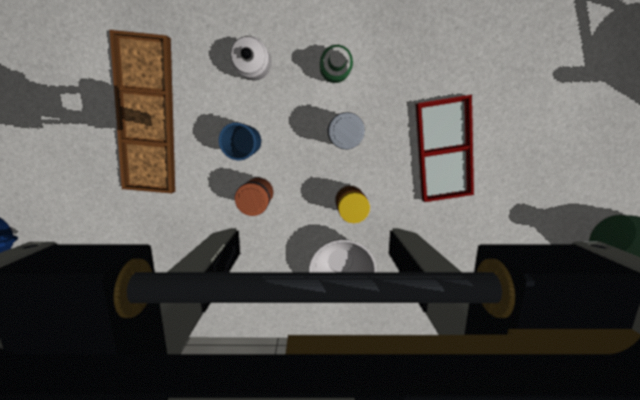

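```bash
python3 - <<'E'
from h import *
c=load("w2.npz")
for n,u,v,z in [("knob",246,54,.066),("plug",338,61,.062),("steel",346,130,.07),("cup",240,141,.066),("copper",253,197,.07),("honey",353,206,.066)]: print(n,plane(c,u,v,z).round(4))
im=c["frame"]; hsv=cv2.cvtColor(im,cv2.COLOR_BGR2HSV); H,S,V=cv2.split(hsv)
white=(S<60)&(V>100)
g=cv2.cvtColor(im,cv2.COLOR_BGR2GRAY)
P=lambda q,z:np.array([plane(c,u,v,z)[:2] for u,v in q])
for nm,m in (("tea",(S>70)&(H>5)&(H<25)),("red",(S>120)&((H<6)|(H>172)))):
    m=(m*255).astype(np.uint8); m[:, :100]=0; m[240:]=0
    if nm=="tea": m[:,185:]=0
    else: m[:,:405]=0
    m=cv2.morphologyEx(m,cv2.MORPH_CLOSE,np.ones((5,5)))
    cs,_=cv2.findContours(m,0,2); k=max(cs,key=cv2.contourArea)
    b=cv2.boxPoints(cv2.minAreaRect(k)); print(nm,b.round(1).tolist())
    w=P(k[:,0,:].astype(float),.015).astype(np.float32); print(cv2.minAreaRect(w),cv2.boxPoints(cv2.minAreaRect(w)).round(4).tolist())
for n,X in dict(teac=(.505,-.2566,.015),redc=(.5552,.2517,.015)).items(): print(n,proj(c,X))
E
python3 - <<'E'
import cv2
i=cv2.imread("pics/w2.png"); cv2.imwrite("pics/w2z.png",cv2.resize(i[20:215,100:490],None,fx=2,fy=2,interpolation=cv2.INTER_CUBIC))
E
```

```text
knob [ 0.4229 -0.066   0.066 ]
plug [0.4301 0.0649 0.062 ]
steel [0.5263 0.0788 0.07  ]
cup [ 0.5436 -0.0814  0.066 ]
copper [ 0.63   -0.0647  0.07  ]
honey [0.6448 0.0947 0.066 ]
tea [[108.80000305175781, 30.100000381469727], [169.5, 27.299999237060547], [176.89999389648438, 191.8000030517578], [116.30000305175781, 194.5]]
((0.5072987675666809, -0.25151750445365906), (0.09483077377080917, 0.25253093242645264), 85.20477294921875) [[0.3774999976158142, -0.2881999909877777], [0.6291999816894531, -0.3093000054359436], [0.6370999813079834, -0.21480000019073486], [0.3853999972343445, -0.19370000064373016]]
red [[415.6000061035156, 98.5999984741211], [470.8999938964844, 94.9000015258789], [477.70001220703125, 197.0], [422.3999938964844, 200.60000610351562]]
((0.558520495891571, 0.25664347410202026), (0.16925643384456635, 0.09018299728631973), 9.389801025390625) [[0.4677000045776367, 0.2872999906539917], [0.48240000009536743, 0.19830000400543213], [0.649399995803833, 0.22599999606609344], [0.6347000002861023, 0.3149000108242035]]
teac [140.71132897 115.31069472]
redc [443.02517435 148.17701597]
```

View pics/w2z.png

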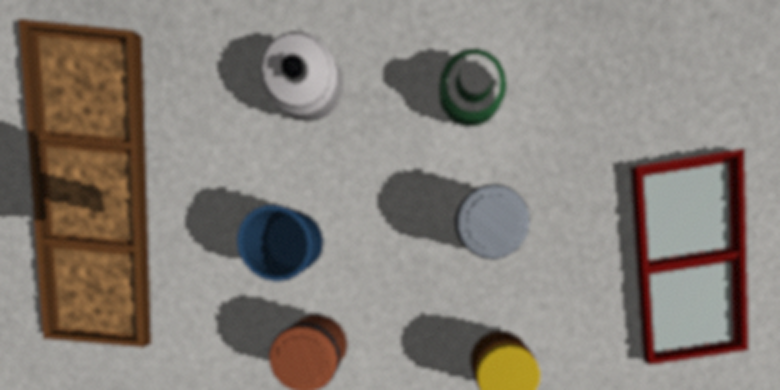

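Request:
send_rows([
  {"dx": -5.75,"dy": -3.3,"dz": -7.35,"spin": 0},
  {"dx": -5.75,"dy": -3.3,"dz": -7.35,"spin": 0},
  {"dx": -5.75,"dy": -3.3,"dz": -7.35,"spin": 0},
  {"dx": -5.75,"dy": -3.3,"dz": -7.35,"spin": 0},
  {"dx": -5.75,"dy": -3.3,"dz": -7.35,"spin": 0},
  {"dx": -5.75,"dy": -3.3,"dz": -7.35,"spin": 0},
  {"dx": -5.75,"dy": -3.3,"dz": -7.35,"spin": 0},
  {"dx": -5.75,"dy": -3.3,"dz": -7.35,"spin": 0},
], squeeze=20)

```text
clock: 2.62
eef_pos: [0.4132, -0.0684, 0.1214]
tcp_rot: [3.139, -0.012, -3.137]
contact_force: [-1.2, 0.4, -0.8]
grip_width: 0.0931
grip_force: 0.0
```

Request:
send_rows([
  {"dx": 0,"dy": 0,"dz": 0,"spin": 0},
  {"dx": 0,"dy": 0,"dz": 0,"spin": 0},
  {"dx": 0,"dy": 0,"dz": 0,"spin": 0},
  {"dx": 0,"dy": 0,"dz": 0,"spin": 0},
])

```text
clock: 2.95
eef_pos: [0.424, -0.0693, 0.1317]
tcp_rot: [-3.14, 0.004, -3.136]
contact_force: [0.4, 0.3, 0.1]
grip_width: 0.0928
grip_force: 0.0
```

Request:
send_rows([
  {"dx": -0.1,"dy": 0,"dz": -0.8,"spin": 0},
  {"dx": -0.1,"dy": 0,"dz": -1.7,"spin": 0},
  {"dx": -0.1,"dy": 0,"dz": -2.5,"spin": 0},
  {"dx": -0.1,"dy": 0,"dz": -3.1,"spin": 0},
  {"dx": -0.1,"dy": 0,"dz": -3.4,"spin": 0},
  {"dx": -0.1,"dy": 0,"dz": -3.6,"spin": 0},
  {"dx": -0.1,"dy": 0,"dz": -3.65,"spin": 0},
  {"dx": -0.1,"dy": 0,"dz": -3.65,"spin": 0},
])

```text
clock: 3.62
eef_pos: [0.4194, -0.0695, 0.0205]
tcp_rot: [-3.141, 0.001, -3.137]
contact_force: [0.1, -0.4, 0.3]
grip_width: 0.0929
grip_force: 0.0
```

Request:
send_rows([
  {"dx": 0,"dy": 0,"dz": 0,"spin": 0},
  {"dx": 0,"dy": 0,"dz": 0,"spin": 0},
  {"dx": 0,"dy": 0,"dz": 0,"spin": 0},
  {"dx": 0,"dy": 0,"dz": 0,"spin": 0},
  {"dx": 0,"dy": 0,"dz": 0,"spin": 0},
  {"dx": 0,"dy": 0,"dz": 0,"spin": 0},
  {"dx": 0,"dy": 0,"dz": 0,"spin": 0},
  {"dx": 0,"dy": 0,"dz": 0,"spin": 0},
], jaw=1)

```text
clock: 4.28
eef_pos: [0.4186, -0.0693, 0.0199]
tcp_rot: [3.141, 0.0, -3.137]
contact_force: [-1.2, 1.7, 4.2]
grip_width: 0.0575
grip_force: 20.0
```

Request:
send_rows([
  {"dx": 0,"dy": 0,"dz": 0.6,"spin": 0},
  {"dx": 0,"dy": 0,"dz": 1.5,"spin": 0},
  {"dx": 0,"dy": -0.2,"dz": 2.4,"spin": 0},
  {"dx": 0.1,"dy": -1,"dz": 3.1,"spin": 0},
  {"dx": 0.1,"dy": -2.2,"dz": 3.5,"spin": 0},
  {"dx": 0.1,"dy": -3.5,"dz": 3.5,"spin": 0},
  {"dx": 0.1,"dy": -4.7,"dz": 3.5,"spin": 0},
  {"dx": 0.1,"dy": -5.5,"dz": 3.5,"spin": 0},
])

```text
clock: 4.95
eef_pos: [0.4211, -0.2375, 0.1249]
tcp_rot: [-3.14, 0.0, -3.138]
contact_force: [0.1, -0.2, -1.7]
grip_width: 0.0571
grip_force: 20.0
```

Request:
send_rows([
  {"dx": 0,"dy": -0.35,"dz": 0,"spin": 0},
  {"dx": 0,"dy": -0.5,"dz": 0,"spin": 0},
  {"dx": 0,"dy": -0.5,"dz": 0,"spin": 0},
  {"dx": 0,"dy": -0.5,"dz": 0,"spin": 0},
  {"dx": 0,"dy": -0.5,"dz": 0,"spin": 0},
  {"dx": 0,"dy": -0.5,"dz": 0,"spin": 0},
])

```text
clock: 5.45
eef_pos: [0.4216, -0.2481, 0.1245]
tcp_rot: [3.141, -0.0, -3.135]
contact_force: [1.0, -0.1, -2.4]
grip_width: 0.0572
grip_force: 20.0
```

Request:
send_rows([
  {"dx": 0,"dy": 0,"dz": -0.8,"spin": 0},
  {"dx": 0,"dy": 0,"dz": -1.6,"spin": 0},
  {"dx": 0,"dy": 0,"dz": -2.3,"spin": 0},
  {"dx": 0,"dy": 0,"dz": -2.8,"spin": 0},
  {"dx": 0,"dy": 0,"dz": -3.1,"spin": 0},
  {"dx": 0,"dy": 0,"dz": -3.25,"spin": 0},
  {"dx": 0,"dy": 0,"dz": -3.3,"spin": 0},
  {"dx": 0,"dy": 0,"dz": -3.3,"spin": 0},
])

```text
clock: 6.12
eef_pos: [0.4219, -0.2494, 0.0262]
tcp_rot: [-3.141, 0.001, -3.137]
contact_force: [0.3, -0.7, -2.3]
grip_width: 0.0573
grip_force: 20.0
```

Request:
send_rows([
  {"dx": 0,"dy": 0,"dz": 0,"spin": 0},
  {"dx": 0,"dy": 0,"dz": 0,"spin": 0},
  {"dx": 0,"dy": 0,"dz": 0,"spin": 0},
  {"dx": 0,"dy": 0,"dz": 0,"spin": 0},
  {"dx": 0,"dy": 0,"dz": 0,"spin": 0},
  {"dx": 0,"dy": 0,"dz": 0,"spin": 0},
], jaw=0)

```text
clock: 6.62
eef_pos: [0.4216, -0.2495, 0.0259]
tcp_rot: [-3.141, 0.0, -3.137]
contact_force: [-0.8, 0.8, 0.3]
grip_width: 0.0911
grip_force: 0.0
```

Request:
send_rows([
  {"dx": 0,"dy": 0,"dz": 0.8,"spin": 0},
  {"dx": 0,"dy": 0,"dz": 2,"spin": 0},
  {"dx": 0,"dy": 0,"dz": 3.1,"spin": 0},
  {"dx": 0.2,"dy": 0.7,"dz": 3.8,"spin": 0},
  {"dx": 0.6,"dy": 1.8,"dz": 3.8,"spin": 0},
  {"dx": 1,"dy": 3,"dz": 3.8,"spin": 0},
  {"dx": 1.4,"dy": 4.3,"dz": 3.8,"spin": 0},
  {"dx": 1.8,"dy": 5.6,"dz": 3.8,"spin": 0},
])

```text
clock: 7.28
eef_pos: [0.4758, -0.08, 0.1401]
tcp_rot: [-3.141, 0.001, -3.138]
contact_force: [0.8, -0.8, -0.5]
grip_width: 0.0933
grip_force: 0.0
```

Request:
send_rows([
  {"dx": 0.4,"dy": 1.3,"dz": 0,"spin": 0},
  {"dx": 0.8,"dy": 2.6,"dz": 0,"spin": 0},
  {"dx": 1.2,"dy": 3.7,"dz": 0,"spin": 0},
  {"dx": 1.5,"dy": 4.6,"dz": 0,"spin": 0},
  {"dx": 1.65,"dy": 5.1,"dz": 0,"spin": 0},
  {"dx": 1.7,"dy": 5.3,"dz": 0,"spin": 0},
  {"dx": 1.7,"dy": 5.3,"dz": 0,"spin": 0},
  {"dx": 1.7,"dy": 5.3,"dz": 0,"spin": 0},
])

```text
clock: 7.95
eef_pos: [0.5262, 0.0771, 0.1394]
tcp_rot: [-3.141, -0.001, -3.137]
contact_force: [-0.3, -1.1, -0.9]
grip_width: 0.0927
grip_force: 0.0
```

Request:
send_rows([
  {"dx": 0,"dy": 0,"dz": -0.8,"spin": 0},
  {"dx": 0,"dy": 0,"dz": -1.7,"spin": 0},
  {"dx": 0,"dy": 0,"dz": -2.5,"spin": 0},
  {"dx": 0,"dy": 0,"dz": -3.1,"spin": 0},
  {"dx": 0,"dy": 0,"dz": -3.5,"spin": 0},
  {"dx": 0,"dy": 0,"dz": -3.65,"spin": 0},
  {"dx": 0,"dy": 0,"dz": -3.7,"spin": 0},
  {"dx": 0,"dy": 0,"dz": -3.7,"spin": 0},
])

```text
clock: 8.62
eef_pos: [0.5269, 0.0771, 0.0293]
tcp_rot: [-3.142, 0.001, -3.138]
contact_force: [0.4, 0.5, 0.2]
grip_width: 0.0929
grip_force: 0.0
```

Request:
send_rows([
  {"dx": 0,"dy": 0,"dz": 0,"spin": 0},
  {"dx": 0,"dy": 0,"dz": 0,"spin": 0},
  {"dx": 0,"dy": 0,"dz": 0,"spin": 0},
  {"dx": 0,"dy": 0,"dz": 0,"spin": 0},
  {"dx": 0,"dy": 0,"dz": 0,"spin": 0},
  {"dx": 0,"dy": 0,"dz": 0,"spin": 0},
  {"dx": 0,"dy": 0,"dz": 0,"spin": 0},
  {"dx": 0,"dy": 0,"dz": 0,"spin": 0},
], jaw=1)

```text
clock: 9.28
eef_pos: [0.5266, 0.0778, 0.0288]
tcp_rot: [3.141, 0.0, -3.137]
contact_force: [0.5, 0.8, 1.9]
grip_width: 0.0545
grip_force: 20.0
```

Request:
send_rows([
  {"dx": 0,"dy": 0,"dz": 0.6,"spin": 0},
  {"dx": 0,"dy": 0,"dz": 1.5,"spin": 0},
  {"dx": 0,"dy": 0,"dz": 2.4,"spin": 0},
  {"dx": 0,"dy": 0,"dz": 3.1,"spin": 0},
  {"dx": 0,"dy": 0,"dz": 3.4,"spin": 0},
  {"dx": 0,"dy": 0,"dz": 3.5,"spin": 0},
  {"dx": 0,"dy": 0,"dz": 3.5,"spin": 0},
])

```text
clock: 9.87
eef_pos: [0.5266, 0.0776, 0.1336]
tcp_rot: [-3.142, 0.001, -3.137]
contact_force: [0.2, -0.5, -1.1]
grip_width: 0.0545
grip_force: 20.0
```

Request:
send_rows([
  {"dx": 0,"dy": -0.5,"dz": 0,"spin": 0},
  {"dx": -0.1,"dy": -1.4,"dz": 0,"spin": 0},
  {"dx": -0.2,"dy": -2.6,"dz": 0,"spin": 0},
  {"dx": -0.3,"dy": -3.9,"dz": 0,"spin": 0},
  {"dx": -0.4,"dy": -5.2,"dz": 0,"spin": 0},
  {"dx": -0.5,"dy": -6.5,"dz": 0,"spin": 0},
  {"dx": -0.6,"dy": -7.8,"dz": 0,"spin": 0},
  {"dx": -0.65,"dy": -9,"dz": 0,"spin": 0},
])

```text
clock: 10.53
eef_pos: [0.505, -0.1939, 0.1311]
tcp_rot: [3.14, -0.003, -3.137]
contact_force: [0.6, 0.3, -0.8]
grip_width: 0.0544
grip_force: 20.0
```

Request:
send_rows([
  {"dx": 0,"dy": -0.9,"dz": 0,"spin": 0},
  {"dx": 0,"dy": -1.6,"dz": 0,"spin": 0},
  {"dx": 0,"dy": -2,"dz": 0,"spin": 0},
  {"dx": 0,"dy": -2.1,"dz": 0,"spin": 0},
  {"dx": 0,"dy": -2.1,"dz": 0,"spin": 0},
  {"dx": 0,"dy": -2.1,"dz": 0,"spin": 0},
  {"dx": 0,"dy": -2.1,"dz": 0,"spin": 0},
])

```text
clock: 11.12
eef_pos: [0.507, -0.2539, 0.1331]
tcp_rot: [3.141, -0.001, -3.136]
contact_force: [0.5, -0.3, -1.6]
grip_width: 0.0547
grip_force: 20.0
```

Request:
send_rows([
  {"dx": 0,"dy": -0.05,"dz": -0.8,"spin": 0},
  {"dx": 0,"dy": -0.05,"dz": -1.6,"spin": 0},
  {"dx": 0,"dy": -0.05,"dz": -2.3,"spin": 0},
  {"dx": 0,"dy": -0.05,"dz": -2.8,"spin": 0},
  {"dx": 0,"dy": -0.05,"dz": -3.1,"spin": 0},
  {"dx": 0,"dy": -0.05,"dz": -3.25,"spin": 0},
  {"dx": 0,"dy": -0.05,"dz": -3.3,"spin": 0},
  {"dx": 0,"dy": -0.05,"dz": -3.3,"spin": 0},
])

```text
clock: 11.78
eef_pos: [0.5075, -0.2567, 0.0352]
tcp_rot: [-3.141, 0.001, -3.136]
contact_force: [-1.0, -0.1, -0.4]
grip_width: 0.0543
grip_force: 20.0
```

Request:
send_rows([
  {"dx": 0,"dy": 0,"dz": 0,"spin": 0},
  {"dx": 0,"dy": 0,"dz": 0,"spin": 0},
  {"dx": 0,"dy": 0,"dz": 0,"spin": 0},
  {"dx": 0,"dy": 0,"dz": 0,"spin": 0},
  {"dx": 0,"dy": 0,"dz": 0,"spin": 0},
  {"dx": 0,"dy": 0,"dz": 0,"spin": 0},
], jaw=0)

```text
clock: 12.28
eef_pos: [0.5071, -0.257, 0.0349]
tcp_rot: [-3.141, 0.0, -3.137]
contact_force: [0.1, -0.4, 0.3]
grip_width: 0.0892
grip_force: 0.0
```

Request:
send_rows([
  {"dx": 0,"dy": 0,"dz": 0.8,"spin": 0},
  {"dx": 0,"dy": 0,"dz": 2,"spin": 0},
  {"dx": 0,"dy": 0,"dz": 3,"spin": 0},
  {"dx": 0.3,"dy": 0.7,"dz": 3.5,"spin": 0},
  {"dx": 0.7,"dy": 1.8,"dz": 3.5,"spin": 0},
  {"dx": 1.2,"dy": 3,"dz": 3.5,"spin": 0},
  {"dx": 1.7,"dy": 4.3,"dz": 3.5,"spin": 0},
  {"dx": 2.2,"dy": 5.5,"dz": 3.5,"spin": 0},
])

```text
clock: 12.95
eef_pos: [0.5734, -0.0902, 0.14]
tcp_rot: [3.142, 0.001, -3.138]
contact_force: [0.2, -0.3, -0.0]
grip_width: 0.0927
grip_force: 0.0
```

Request:
send_rows([
  {"dx": 0.5,"dy": 1.25,"dz": 0,"spin": 0},
  {"dx": 1,"dy": 2.5,"dz": 0,"spin": 0},
  {"dx": 1.5,"dy": 3.8,"dz": 0,"spin": 0},
  {"dx": 2,"dy": 5,"dz": 0,"spin": 0},
  {"dx": 2.3,"dy": 5.8,"dz": 0,"spin": 0},
  {"dx": 2.4,"dy": 6.15,"dz": 0,"spin": 0},
  {"dx": 2.4,"dy": 6.15,"dz": 0,"spin": 0},
  {"dx": 2.4,"dy": 6.15,"dz": 0,"spin": 0},
])

```text
clock: 13.62
eef_pos: [0.6446, 0.0923, 0.1393]
tcp_rot: [-3.141, -0.001, -3.136]
contact_force: [0.5, 0.3, -0.6]
grip_width: 0.0929
grip_force: 0.0
```

Request:
send_rows([
  {"dx": 0,"dy": 0,"dz": 0,"spin": 0},
  {"dx": 0,"dy": 0,"dz": 0,"spin": 0},
])

```text
clock: 13.78
eef_pos: [0.6447, 0.0908, 0.1396]
tcp_rot: [-3.141, -0.0, -3.139]
contact_force: [0.3, 0.4, 1.1]
grip_width: 0.093
grip_force: 0.0
```

Request:
send_rows([
  {"dx": 0,"dy": 0.05,"dz": -0.8,"spin": 0},
  {"dx": 0,"dy": 0.05,"dz": -1.7,"spin": 0},
  {"dx": 0,"dy": 0.05,"dz": -2.5,"spin": 0},
  {"dx": 0,"dy": 0.05,"dz": -3.1,"spin": 0},
  {"dx": 0,"dy": 0.05,"dz": -3.5,"spin": 0},
  {"dx": 0,"dy": 0.05,"dz": -3.65,"spin": 0},
  {"dx": 0,"dy": 0.05,"dz": -3.7,"spin": 0},
  {"dx": 0,"dy": 0.05,"dz": -3.7,"spin": 0},
])

```text
clock: 14.45
eef_pos: [0.6455, 0.0936, 0.0294]
tcp_rot: [3.142, 0.001, -3.138]
contact_force: [-0.9, -0.3, -0.5]
grip_width: 0.0932
grip_force: 0.0
```

Request:
send_rows([
  {"dx": 0,"dy": 0,"dz": 0,"spin": 0},
  {"dx": 0,"dy": 0,"dz": 0,"spin": 0},
  {"dx": 0,"dy": 0,"dz": 0,"spin": 0},
  {"dx": 0,"dy": 0,"dz": 0,"spin": 0},
  {"dx": 0,"dy": 0,"dz": 0,"spin": 0},
  {"dx": 0,"dy": 0,"dz": 0,"spin": 0},
  {"dx": 0,"dy": 0,"dz": 0,"spin": 0},
  {"dx": 0,"dy": 0,"dz": 0,"spin": 0},
], jaw=1, squeeze=25)

```text
clock: 15.12
eef_pos: [0.645, 0.0944, 0.0288]
tcp_rot: [3.141, 0.0, -3.137]
contact_force: [-1.6, 1.2, 2.3]
grip_width: 0.0535
grip_force: 25.0
```

Request:
send_rows([
  {"dx": 0,"dy": 0,"dz": 0.6,"spin": 0},
  {"dx": 0,"dy": 0,"dz": 1.5,"spin": 0},
  {"dx": 0,"dy": 0,"dz": 2.4,"spin": 0},
  {"dx": 0,"dy": 0,"dz": 3.1,"spin": 0},
  {"dx": 0,"dy": 0,"dz": 3.4,"spin": 0},
  {"dx": 0,"dy": 0,"dz": 3.5,"spin": 0},
  {"dx": 0,"dy": 0,"dz": 3.5,"spin": 0},
])

```text
clock: 15.7
eef_pos: [0.6451, 0.0941, 0.1336]
tcp_rot: [-3.142, 0.0, -3.137]
contact_force: [-0.1, -0.2, -1.8]
grip_width: 0.0539
grip_force: 25.0
```

Request:
send_rows([
  {"dx": 0,"dy": -0.5,"dz": 0,"spin": 0},
  {"dx": -0.2,"dy": -1.4,"dz": 0,"spin": 0},
  {"dx": -0.4,"dy": -2.6,"dz": 0,"spin": 0},
  {"dx": -0.6,"dy": -3.9,"dz": 0,"spin": 0},
  {"dx": -0.8,"dy": -5.2,"dz": 0,"spin": 0},
  {"dx": -1,"dy": -6.5,"dz": 0,"spin": 0},
  {"dx": -1.2,"dy": -7.8,"dz": 0,"spin": 0},
  {"dx": -1.4,"dy": -9.1,"dz": 0,"spin": 0},
])

```text
clock: 16.37
eef_pos: [0.6007, -0.181, 0.131]
tcp_rot: [3.141, -0.004, -3.137]
contact_force: [-0.2, 0.6, -1.0]
grip_width: 0.0531
grip_force: 25.0
```

Request:
send_rows([
  {"dx": -0.2,"dy": -1.2,"dz": 0,"spin": 0},
  {"dx": -0.35,"dy": -2.1,"dz": 0,"spin": 0},
  {"dx": -0.45,"dy": -2.6,"dz": 0,"spin": 0},
  {"dx": -0.45,"dy": -2.8,"dz": 0,"spin": 0},
  {"dx": -0.45,"dy": -2.8,"dz": 0,"spin": 0},
  {"dx": -0.45,"dy": -2.8,"dz": 0,"spin": 0},
  {"dx": -0.45,"dy": -2.8,"dz": 0,"spin": 0},
])

```text
clock: 16.95
eef_pos: [0.5897, -0.2611, 0.1331]
tcp_rot: [3.141, -0.001, -3.135]
contact_force: [-0.0, 0.5, -0.7]
grip_width: 0.0534
grip_force: 25.0
```

Request:
send_rows([
  {"dx": 0,"dy": 0,"dz": 0,"spin": 0},
  {"dx": 0,"dy": 0,"dz": 0,"spin": 0},
])

```text
clock: 17.12
eef_pos: [0.5899, -0.2615, 0.1337]
tcp_rot: [3.141, 0.0, -3.135]
contact_force: [-0.3, 0.6, -1.5]
grip_width: 0.0535
grip_force: 25.0
```

Request:
send_rows([
  {"dx": 0,"dy": 0,"dz": -0.8,"spin": 0},
  {"dx": 0,"dy": 0,"dz": -1.6,"spin": 0},
  {"dx": 0,"dy": 0,"dz": -2.3,"spin": 0},
  {"dx": 0,"dy": 0,"dz": -2.8,"spin": 0},
  {"dx": 0,"dy": 0,"dz": -3.1,"spin": 0},
  {"dx": 0,"dy": 0,"dz": -3.25,"spin": 0},
  {"dx": 0,"dy": 0,"dz": -3.3,"spin": 0},
  {"dx": 0,"dy": 0,"dz": -3.3,"spin": 0},
])

```text
clock: 17.78
eef_pos: [0.59, -0.2629, 0.0353]
tcp_rot: [-3.141, 0.001, -3.137]
contact_force: [-0.8, -0.5, -1.3]
grip_width: 0.0537
grip_force: 25.0
```

Request:
send_rows([
  {"dx": 0,"dy": 0,"dz": 0,"spin": 0},
  {"dx": 0,"dy": 0,"dz": 0,"spin": 0},
  {"dx": 0,"dy": 0,"dz": 0,"spin": 0},
  {"dx": 0,"dy": 0,"dz": 0,"spin": 0},
  {"dx": 0,"dy": 0,"dz": 0,"spin": 0},
  {"dx": 0,"dy": 0,"dz": 0,"spin": 0},
], jaw=0)

```text
clock: 18.28
eef_pos: [0.5896, -0.263, 0.0349]
tcp_rot: [-3.141, 0.0, -3.137]
contact_force: [-0.0, 0.6, -0.7]
grip_width: 0.089
grip_force: 0.0
```

Request:
send_rows([
  {"dx": 0,"dy": 0,"dz": 0.8,"spin": 0},
  {"dx": 0,"dy": 0,"dz": 2,"spin": 0},
  {"dx": 0,"dy": 0,"dz": 3,"spin": 0},
  {"dx": -0.2,"dy": 0.7,"dz": 3.5,"spin": 0},
  {"dx": -0.5,"dy": 1.8,"dz": 3.5,"spin": 0},
  {"dx": -0.8,"dy": 3,"dz": 3.5,"spin": 0},
  {"dx": -1.1,"dy": 4.2,"dz": 3.5,"spin": 0},
  {"dx": -1.4,"dy": 5.2,"dz": 3.5,"spin": 0},
])

```text
clock: 18.95
eef_pos: [0.5468, -0.105, 0.1398]
tcp_rot: [3.141, 0.0, -3.137]
contact_force: [0.0, 0.7, -0.0]
grip_width: 0.0928
grip_force: 0.0
```

Request:
send_rows([
  {"dx": -0.15,"dy": 0.6,"dz": 0,"spin": 0},
  {"dx": -0.15,"dy": 0.75,"dz": 0,"spin": 0},
  {"dx": -0.15,"dy": 0.75,"dz": 0,"spin": 0},
  {"dx": -0.15,"dy": 0.75,"dz": 0,"spin": 0},
  {"dx": -0.15,"dy": 0.75,"dz": 0,"spin": 0},
  {"dx": -0.15,"dy": 0.75,"dz": 0,"spin": 0},
])

```text
clock: 19.45
eef_pos: [0.5432, -0.0856, 0.1396]
tcp_rot: [-3.141, 0.0, -3.139]
contact_force: [1.0, -0.1, -0.2]
grip_width: 0.0928
grip_force: 0.0
```

Request:
send_rows([
  {"dx": 0,"dy": 0,"dz": -0.8,"spin": 0},
  {"dx": 0,"dy": 0,"dz": -1.7,"spin": 0},
  {"dx": 0,"dy": 0,"dz": -2.6,"spin": 0},
  {"dx": 0,"dy": 0,"dz": -3.2,"spin": 0},
  {"dx": 0,"dy": 0,"dz": -3.6,"spin": 0},
  {"dx": 0,"dy": 0,"dz": -3.75,"spin": 0},
  {"dx": 0,"dy": 0,"dz": -3.8,"spin": 0},
  {"dx": 0,"dy": 0,"dz": -3.8,"spin": 0},
])

```text
clock: 20.12
eef_pos: [0.5436, -0.0849, 0.0263]
tcp_rot: [-3.141, 0.001, -3.138]
contact_force: [-0.5, -0.2, 0.6]
grip_width: 0.0931
grip_force: 0.0
```

Request:
send_rows([
  {"dx": 0,"dy": 0,"dz": 0,"spin": 0},
  {"dx": 0,"dy": 0,"dz": 0,"spin": 0},
  {"dx": 0,"dy": 0,"dz": 0,"spin": 0},
  {"dx": 0,"dy": 0,"dz": 0,"spin": 0},
  {"dx": 0,"dy": 0,"dz": 0,"spin": 0},
  {"dx": 0,"dy": 0,"dz": 0,"spin": 0},
  {"dx": 0,"dy": 0,"dz": 0,"spin": 0},
  {"dx": 0,"dy": 0,"dz": 0,"spin": 0},
], jaw=1, squeeze=18)

```text
clock: 20.78
eef_pos: [0.5433, -0.0847, 0.026]
tcp_rot: [-3.141, 0.001, -3.137]
contact_force: [0.8, -2.4, 1.9]
grip_width: 0.058
grip_force: 18.0
```

Request:
send_rows([
  {"dx": 0,"dy": 0,"dz": 0.6,"spin": 0},
  {"dx": 0,"dy": 0,"dz": 1.5,"spin": 0},
  {"dx": 0,"dy": 0,"dz": 2.4,"spin": 0},
  {"dx": 0,"dy": 0,"dz": 3.1,"spin": 0},
  {"dx": 0,"dy": 0,"dz": 3.4,"spin": 0},
  {"dx": 0,"dy": 0,"dz": 3.5,"spin": 0},
  {"dx": 0,"dy": 0,"dz": 3.5,"spin": 0},
])

```text
clock: 21.37
eef_pos: [0.543, -0.0843, 0.1305]
tcp_rot: [-3.142, 0.0, -3.137]
contact_force: [0.5, -0.9, -1.6]
grip_width: 0.0578
grip_force: 18.0
```

Request:
send_rows([
  {"dx": 0,"dy": 0.5,"dz": 0,"spin": 0},
  {"dx": 0.2,"dy": 1.4,"dz": 0,"spin": 0},
  {"dx": 0.4,"dy": 2.6,"dz": 0,"spin": 0},
  {"dx": 0.6,"dy": 3.9,"dz": 0,"spin": 0},
  {"dx": 0.8,"dy": 5.2,"dz": 0,"spin": 0},
  {"dx": 1,"dy": 6.5,"dz": 0,"spin": 0},
  {"dx": 1.2,"dy": 7.8,"dz": 0,"spin": 0},
  {"dx": 1.4,"dy": 9,"dz": 0,"spin": 0},
])

```text
clock: 22.03
eef_pos: [0.5834, 0.1876, 0.1278]
tcp_rot: [-3.141, -0.004, -3.137]
contact_force: [1.2, 0.7, -1.0]
grip_width: 0.0579
grip_force: 18.0
```

Request:
send_rows([
  {"dx": 0.2,"dy": 1.1,"dz": 0,"spin": 0},
  {"dx": 0.35,"dy": 2,"dz": 0,"spin": 0},
  {"dx": 0.4,"dy": 2.4,"dz": 0,"spin": 0},
  {"dx": 0.4,"dy": 2.5,"dz": 0,"spin": 0},
  {"dx": 0.4,"dy": 2.5,"dz": 0,"spin": 0},
  {"dx": 0.4,"dy": 2.5,"dz": 0,"spin": 0},
  {"dx": 0.4,"dy": 2.5,"dz": 0,"spin": 0},
  {"dx": 0.4,"dy": 2.5,"dz": 0,"spin": 0},
])

```text
clock: 22.7
eef_pos: [0.5971, 0.259, 0.1306]
tcp_rot: [-3.141, -0.0, -3.139]
contact_force: [-0.0, 0.1, -1.9]
grip_width: 0.0579
grip_force: 18.0
```

Request:
send_rows([
  {"dx": 0,"dy": 0.1,"dz": -0.8,"spin": 0},
  {"dx": 0,"dy": 0.1,"dz": -1.6,"spin": 0},
  {"dx": 0,"dy": 0.1,"dz": -2.3,"spin": 0},
  {"dx": 0,"dy": 0.1,"dz": -2.8,"spin": 0},
  {"dx": 0,"dy": 0.1,"dz": -3.1,"spin": 0},
  {"dx": 0,"dy": 0.1,"dz": -3.25,"spin": 0},
  {"dx": 0,"dy": 0.1,"dz": -3.3,"spin": 0},
  {"dx": 0,"dy": 0.1,"dz": -3.3,"spin": 0},
])

```text
clock: 23.37
eef_pos: [0.5976, 0.2636, 0.0324]
tcp_rot: [3.141, 0.001, -3.137]
contact_force: [0.0, -0.3, -0.9]
grip_width: 0.0581
grip_force: 18.0
```

Request:
send_rows([
  {"dx": 0,"dy": 0,"dz": 0,"spin": 0},
  {"dx": 0,"dy": 0,"dz": 0,"spin": 0},
  {"dx": 0,"dy": 0,"dz": 0,"spin": 0},
  {"dx": 0,"dy": 0,"dz": 0,"spin": 0},
  {"dx": 0,"dy": 0,"dz": 0,"spin": 0},
  {"dx": 0,"dy": 0,"dz": 0,"spin": 0},
], jaw=0)

```text
clock: 23.87
eef_pos: [0.5971, 0.2637, 0.0319]
tcp_rot: [3.141, 0.0, -3.137]
contact_force: [-0.5, -0.1, 0.4]
grip_width: 0.0912
grip_force: 0.0
```

Request:
send_rows([
  {"dx": 0,"dy": 0,"dz": 0.8,"spin": 0},
  {"dx": 0,"dy": 0,"dz": 2,"spin": 0},
  {"dx": 0,"dy": 0,"dz": 3.1,"spin": 0},
  {"dx": -0.4,"dy": -0.5,"dz": 3.6,"spin": 0},
  {"dx": -1.2,"dy": -1.4,"dz": 3.6,"spin": 0},
  {"dx": -2,"dy": -2.4,"dz": 3.6,"spin": 0},
  {"dx": -2.8,"dy": -3.4,"dz": 3.6,"spin": 0},
  {"dx": -3.6,"dy": -4.3,"dz": 3.6,"spin": 0},
])

```text
clock: 24.53
eef_pos: [0.4878, 0.1334, 0.1396]
tcp_rot: [-3.141, 0.0, -3.137]
contact_force: [-0.3, -0.6, 1.1]
grip_width: 0.0932
grip_force: 0.0
```

Request:
send_rows([
  {"dx": -0.8,"dy": -0.9,"dz": 0,"spin": 0},
  {"dx": -1.5,"dy": -1.7,"dz": 0,"spin": 0},
  {"dx": -1.9,"dy": -2.2,"dz": 0,"spin": 0},
  {"dx": -2.1,"dy": -2.4,"dz": 0,"spin": 0},
  {"dx": -2.1,"dy": -2.4,"dz": 0,"spin": 0},
  {"dx": -2.1,"dy": -2.4,"dz": 0,"spin": 0},
  {"dx": -2.1,"dy": -2.4,"dz": 0,"spin": 0},
  {"dx": -2.1,"dy": -2.4,"dz": 0,"spin": 0},
])

```text
clock: 25.2
eef_pos: [0.4266, 0.0634, 0.1398]
tcp_rot: [3.141, 0.0, -3.136]
contact_force: [1.4, 0.5, 0.3]
grip_width: 0.0931
grip_force: 0.0
```

Request:
send_rows([
  {"dx": 0,"dy": 0,"dz": -0.8,"spin": 0},
  {"dx": 0,"dy": 0,"dz": -1.7,"spin": 0},
  {"dx": 0,"dy": 0,"dz": -2.6,"spin": 0},
  {"dx": 0,"dy": 0,"dz": -3.3,"spin": 0},
  {"dx": 0,"dy": 0,"dz": -3.7,"spin": 0},
  {"dx": 0,"dy": 0,"dz": -3.9,"spin": 0},
  {"dx": 0,"dy": 0,"dz": -3.95,"spin": 0},
  {"dx": 0,"dy": 0,"dz": -3.95,"spin": 0},
])

```text
clock: 25.87
eef_pos: [0.4262, 0.063, 0.0212]
tcp_rot: [3.142, -0.0, -3.136]
contact_force: [0.3, -0.5, -0.1]
grip_width: 0.0935
grip_force: 0.0
```

Request:
send_rows([
  {"dx": 0,"dy": 0,"dz": 0,"spin": 0},
  {"dx": 0,"dy": 0,"dz": 0,"spin": 0},
  {"dx": 0,"dy": 0,"dz": 0,"spin": 0},
  {"dx": 0,"dy": 0,"dz": 0,"spin": 0},
  {"dx": 0,"dy": 0,"dz": 0,"spin": 0},
  {"dx": 0,"dy": 0,"dz": 0,"spin": 0},
  {"dx": 0,"dy": 0,"dz": 0,"spin": 0},
  {"dx": 0,"dy": 0,"dz": 0,"spin": 0},
], jaw=1, squeeze=20)

```text
clock: 26.53
eef_pos: [0.4261, 0.0627, 0.0213]
tcp_rot: [3.141, 0.0, -3.137]
contact_force: [-0.4, 0.9, 2.4]
grip_width: 0.0513
grip_force: 20.0
```

Request:
send_rows([
  {"dx": 0,"dy": 0,"dz": 0.6,"spin": 0},
  {"dx": 0,"dy": 0,"dz": 1.5,"spin": 0},
  {"dx": 0,"dy": 0,"dz": 2.4,"spin": 0},
  {"dx": 0,"dy": 0,"dz": 3.1,"spin": 0},
  {"dx": 0,"dy": 0,"dz": 3.4,"spin": 0},
  {"dx": 0,"dy": 0,"dz": 3.5,"spin": 0},
  {"dx": 0,"dy": 0,"dz": 3.5,"spin": 0},
])

```text
clock: 27.12
eef_pos: [0.4261, 0.0626, 0.1261]
tcp_rot: [-3.142, 0.001, -3.137]
contact_force: [-0.4, 0.5, -2.3]
grip_width: 0.0515
grip_force: 20.0
```

Request:
send_rows([
  {"dx": 0.2,"dy": 0.4,"dz": 0,"spin": 0},
  {"dx": 0.6,"dy": 1.3,"dz": 0,"spin": 0},
  {"dx": 1.1,"dy": 2.4,"dz": 0,"spin": 0},
  {"dx": 1.7,"dy": 3.5,"dz": 0,"spin": 0},
  {"dx": 2.2,"dy": 4.6,"dz": 0,"spin": 0},
  {"dx": 2.6,"dy": 5.5,"dz": 0,"spin": 0},
  {"dx": 2.9,"dy": 6,"dz": 0,"spin": 0},
  {"dx": 3,"dy": 6.2,"dz": 0,"spin": 0},
])

```text
clock: 27.78
eef_pos: [0.5153, 0.2505, 0.1233]
tcp_rot: [-3.141, -0.003, -3.135]
contact_force: [-0.5, 0.3, -1.6]
grip_width: 0.0512
grip_force: 20.0
```

Request:
send_rows([
  {"dx": 0,"dy": 0,"dz": 0,"spin": 0},
  {"dx": 0,"dy": 0,"dz": 0,"spin": 0},
  {"dx": 0,"dy": 0,"dz": 0,"spin": 0},
  {"dx": 0,"dy": 0,"dz": 0,"spin": 0},
])

```text
clock: 28.12
eef_pos: [0.5154, 0.2474, 0.1257]
tcp_rot: [-3.141, -0.001, -3.138]
contact_force: [-0.5, -0.1, -0.5]
grip_width: 0.0511
grip_force: 20.0
```

Request:
send_rows([
  {"dx": 0,"dy": 0,"dz": -0.8,"spin": 0},
  {"dx": 0,"dy": 0,"dz": -1.6,"spin": 0},
  {"dx": 0,"dy": 0,"dz": -2.3,"spin": 0},
  {"dx": 0,"dy": 0,"dz": -2.8,"spin": 0},
  {"dx": 0,"dy": 0,"dz": -3.1,"spin": 0},
  {"dx": 0,"dy": 0,"dz": -3.25,"spin": 0},
  {"dx": 0,"dy": 0,"dz": -3.3,"spin": 0},
  {"dx": 0,"dy": 0,"dz": -3.3,"spin": 0},
])

```text
clock: 28.78
eef_pos: [0.5164, 0.2485, 0.0278]
tcp_rot: [3.141, 0.001, -3.137]
contact_force: [-0.3, -0.3, -0.5]
grip_width: 0.0515
grip_force: 20.0
```

Request:
send_rows([
  {"dx": 0,"dy": 0,"dz": -0.04,"spin": 0},
  {"dx": 0,"dy": 0,"dz": -0.04,"spin": 0},
  {"dx": 0,"dy": 0,"dz": -0.04,"spin": 0},
])

```text
clock: 29.03
eef_pos: [0.5166, 0.2489, 0.0269]
tcp_rot: [3.141, 0.001, -3.137]
contact_force: [-0.4, -0.9, -0.6]
grip_width: 0.0512
grip_force: 20.0
```

Request:
send_rows([
  {"dx": 0,"dy": 0,"dz": 0,"spin": 0},
  {"dx": 0,"dy": 0,"dz": 0,"spin": 0},
  {"dx": 0,"dy": 0,"dz": 0,"spin": 0},
  {"dx": 0,"dy": 0,"dz": 0,"spin": 0},
  {"dx": 0,"dy": 0,"dz": 0,"spin": 0},
  {"dx": 0,"dy": 0,"dz": 0,"spin": 0},
], jaw=0)

```text
clock: 29.53
eef_pos: [0.516, 0.2486, 0.026]
tcp_rot: [3.142, 0.0, -3.137]
contact_force: [-0.4, 0.8, -0.8]
grip_width: 0.0868
grip_force: 0.0
```

Request:
send_rows([
  {"dx": 0,"dy": 0,"dz": 0.8,"spin": 0},
  {"dx": 0,"dy": 0,"dz": 2,"spin": 0},
  {"dx": 0,"dy": 0,"dz": 3.3,"spin": 0},
  {"dx": 0,"dy": 0,"dz": 4.6,"spin": 0},
  {"dx": 0,"dy": 0,"dz": 5.9,"spin": 0},
  {"dx": 0.2,"dy": -0.6,"dz": 7,"spin": 0},
  {"dx": 0.5,"dy": -1.4,"dz": 8,"spin": 0},
  {"dx": 0.8,"dy": -2.2,"dz": 9,"spin": 0},
])

```text
clock: 30.2
eef_pos: [0.5399, 0.1824, 0.2981]
tcp_rot: [3.141, 0.001, -3.135]
contact_force: [0.1, 0.0, -0.6]
grip_width: 0.0928
grip_force: 0.0
```

Request:
send_rows([
  {"dx": 0.4,"dy": -1,"dz": 0.8,"spin": 0},
  {"dx": 0.8,"dy": -2,"dz": 1.5,"spin": 0},
  {"dx": 1.2,"dy": -3,"dz": 1.8,"spin": 0},
  {"dx": 1.6,"dy": -4,"dz": 1.8,"spin": 0},
  {"dx": 1.9,"dy": -4.8,"dz": 1.8,"spin": 0},
  {"dx": 2,"dy": -5.2,"dz": 1.8,"spin": 0},
  {"dx": 2,"dy": -5.2,"dz": 1.8,"spin": 0},
  {"dx": 2,"dy": -5.2,"dz": 1.8,"spin": 0},
])

```text
clock: 30.87
eef_pos: [0.5997, 0.0267, 0.3495]
tcp_rot: [3.141, -0.001, -3.138]
contact_force: [-0.7, 0.9, -0.4]
grip_width: 0.0927
grip_force: 0.0
```

```bash
python3 - <<'E'
from bench import env, viewer
import cv2,numpy as np
c=viewer.capture("wrist"); np.savez("w3.npz",**c)
d=viewer.capture("side"); np.savez("side3.npz",**d); cv2.imwrite("pics/side3.png",d["frame"])
cv2.imwrite("pics/w3.png",cv2.resize(c["frame"][0:290,70:500],None,fx=1.8,fy=1.8,interpolation=cv2.INTER_CUBIC))
s=env.state(); print(s["clock"],s["eef_pos"],s["tcp_rot"])
E
```

```text
30.9667 [0.59953183 0.02795044 0.34979014] [ 3.14099917e+00 -5.05154662e-04 -3.13595340e+00]
```

View pics/w3.png

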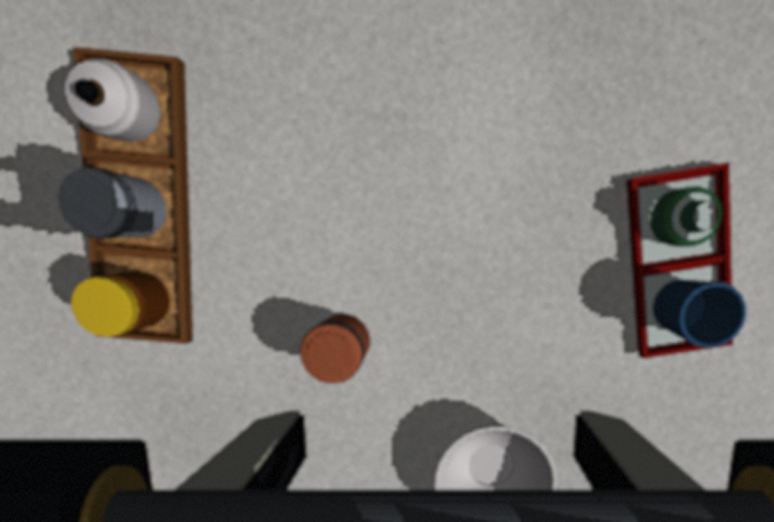

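View pics/side3.png

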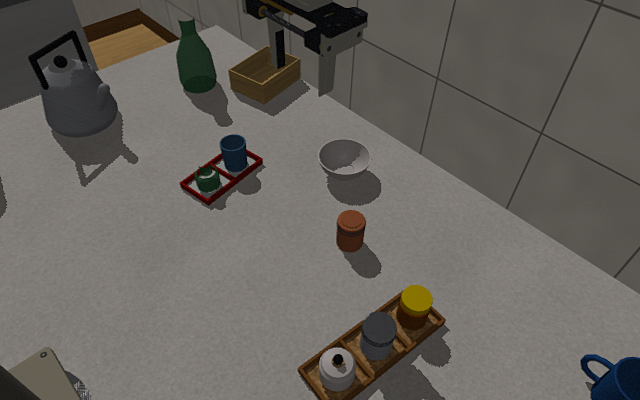

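```bash
python3 - <<'E'
from h import *
c=load("w3.npz")
f=lambda x,y,z:plane(c,70+x/1.8-.2,y/1.8-.2,z)[:2].round(4)
for n,a in dict(sugar=(89,92,.071),steel=(90,202,.075),honey=(105,306,.071),plug=(692,216,.067),cup=(713,315,.071)).items(): print(n,f(*a))
print("tea div1 mid/div2 near end",f(177,158,.015),f(179,251,.015),"corners",f(72,48,.015),f(184,58,.015),f(190,342,.015))
print("red corners",f(628,181,.015),f(729,163,.015),f(642,357,.015),"div",f(638,268,.015),f(728,257,.015))
E
```

```text
sugar [ 0.4265 -0.2449]
steel [ 0.5082 -0.2547]
honey [ 0.5928 -0.2582]
plug [0.5167 0.2361]
cup [0.5985 0.2624]
tea div1 mid/div2 near end [ 0.4666 -0.2093] [ 0.5484 -0.2173] corners [ 0.3785 -0.2887] [ 0.3858 -0.1936] [ 0.6356 -0.2169]
red corners [0.4844 0.1987] [0.4686 0.2885] [0.649 0.228] div [0.5624 0.2155] [0.5518 0.2994]
```

```bash
python3 -c "
from bench import env
print(env.finish_job())"
```

```text
the job is handed in; nothing more can be done
None
```

All five things are in wells of the right trays, within about 5 mm of centre by the last pictures (the green stopper's own reading was about 15 mm off across the tray, but I trusted the gripper's release point, about 4 mm off); the copper tin and bowl were never touched and nothing fell over, and I handed the job in at about 31 s, though no verdict came back.

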